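# Swing the pH probe over the conical flask and lock the arm

### The arm

A 6-joint arm with a two-finger parallel gripper is mounted at the origin on the work surface. World frame = base frame: x ahead of the robot, y to its left, z up, the work surface at z = 0. Lengths are in m, angles in rad, forces in N, time in s.
With the tool pointing down it reaches from about 0.3 to 0.875 m from the base axis. Payload 6.4 kg.
Tool frame: the origin (TCP) lies where the fingers leave the gripper's body, on its centre line; the fingertips stand 73 mm ahead of it and the grasp point (between the pads) lies 54 mm ahead of it; z points along the fingers, y is the line along which they close (so a half turn about z gives the same grasp; the last joint's range is limited). The gripper opens to 85 mm and grips with 20 to 120 N. Pads are 22 mm wide; open, the fingers measure 114 mm over their backs; the gripper's body (76 mm by 85 mm) begins 54 mm behind the grasp point. The pads swing forward as they close: fully open they stand 13 mm farther back than shut.
Start: joints at [-1.485, 0.181, 1.607, -0, 1.354, -0.206], TCP at [0.165, -0.551, 0.304] pointing down, gripper open.
Joint ranges: [-2.99, 2.99], [-0.89, 2.07], [0.3, 2.58], [-1.14, 4.28], [0, 2.63], [-3.12, 3.12]. Speed limits (rad/s): [2.57, 2.57, 3.01, 3.14, 3.14, 3.14].

### API

Orientations are given as a unit quaternion [w, x, y, z].
In Python, from bench import ctrl gives the robot as it stands.
- The arm moves only by the tool carry_out, never from a script. Its argument "steps" is one flat list of numbers, 7 for each row, row after row: the shift along the tool's x, y, z in m, then the turn, a rotation vector about the tool's x, y, z in rad, then the opening, from 0 (shut) to 1 (fully open). In form: [dx, dy, dz, wx, wy, wz, claw, dx, dy, dz, wx, wy, wz, claw, ...]. A call has 1 to 20 rows; each row is the pose to reach, as a shift and turn from the pose commanded when the call began, along the tool's axes at that moment; what a row does not reach only later rows make up. A row lasts 1/10 s, in which the tool goes at most 50 mm and 8.59 degrees, less where a joint would pass 70% of its speed; a pose out of reach is approached as far as the arm can. A call with a gripper value outside its range is refused whole. The fingers move at their own pace and stop on an object; the grip force is fixed at half the most. Time passes only in rows, so rows that repeat a pose let the fingers close. It gives the time, the measured TCP pose, the force, the opening and the grip force at its end, in the units of the state.
- ctrl.get_obs(): the state, without advancing time (a new reading comes with each control period).
- ctrl.camera(name): name is "scene" or "top" or "wrist"; returns the picture (400x640x3 uint8, red, green, blue); there is no depth.
- ctrl.camera_params(name): a dict with "vertical_fov" (degrees; the focal length in pixels is half the picture's height over the tangent of half this angle, whatever the lens; pixels are square), "cx", "cy" (the principal point, pixels), "cam_to_world" (4x4, takes a point from camera to world coordinates); the wrist camera has in their place "hand_eye" (4x4, takes a point from camera to tool coordinates, whose origin is the TCP and whose axes are the flange's). Camera axes: x right, y down, z forward; pixel columns grow to the right and rows downward; lengths in m; the calibration is good to about 2 mm. A picture is of the moment at which its call begins: read the wrist's pose just before it. camera_params takes no time and is no camera call.
- ctrl.hand_in(): hands the job in; it is judged then, once.
The state is a dict: "time_s": time; "q": joint angles; "dq": joint speeds; "joint_efforts": joint torques, N m; "eef_pos": TCP position; "eef_rot": TCP orientation; "wrist_force": force on the tool from outside, world axes, zero at the start; "torque": the same for the moment, N m; "opening": opening from 0.0 (shut) to 1.0 (fully open); "grasp_force": force on a finger pad.
Only numpy, scipy, OpenCV 4.12 (cv2) and the standard library are available. Lean on these libraries where they do the work, as an engineer would, in place of code of your own. Each camera call takes 0.05 s, during which the arm holds its last target. There are 200 camera calls.

### The job

Bring the pH probe over the conical flask and lock its arm there: pull up the arm's spring lock knob and turn it until it stays out by itself, let go of it, and push the arm round until the probe hangs over the middle of the flask's mouth. Then turn the knob back and let it go, so that the lock pin drops fully home in the hole of that place. Do not knock the flask, the other vessels or the reagent bottle about.

Things in the scene. Friction and masses are not known exactly. Their poses are not given: they have to be found in the camera images.
- stand: The fixed stand, placed and turned differently each time: grey painted base plate 240 x 340 mm, 10 mm thick, with a 25 mm round steel column. Origin: on the column's axis at table height. Its x axis points to the column side; the vessels and the arm's swing lie on its -x side. On the column a fixed aluminium index disc, radius 64 mm, top at 206 mm, has 4 lock holes 10.6 mm wide, 50 mm from the axis
- pivot (a point): The upright axis on which the arm swings, at the height of the arm's top face, 226 mm above the table. A small bolt head here rises 8 mm above the arm
- swing_arm (a joint): Angle of the arm: 0 at the parked place (it starts there, locked), growing anticlockwise seen from above. Lock holes at 0, 0.698, 1.396, 2.094; stops at -0.04 and 2.15. It has light friction (under 2 N when pushed at the push place) and stays where left. The three vessels stand, in any order, under the last three places, each within about 3 mm; none is under the parked one
- push_place (a point): Middle of the arm's bar between knob and probe, 105 mm from the axis, at mid-thickness (218 mm above the table): push the flat side here. x points along the arm away from the axis. The bar is level, of aluminium, 24 mm wide, 16 mm thick, and runs from the axis to the probe's black clip (34 mm square, centred 150 mm from the axis)
- knob_grip (a point): Centre of the lock knob, a black T bar 40 mm long, 14 mm thick, 18 mm high, on the arm 50 mm from the axis. x runs along the bar; at turn 0 the bar lies along the arm. Its centre is 261 mm above the table when locked, 273 mm when held out. 21 mm (locked) to 33 mm (out) below it is the rim of the slotted sleeve, 22 mm across, in which the plunger slides
- lock_pin (a joint): Plunger pulled up by (m): 0 home, its 8 mm round-tipped pin 9 mm deep in a hole; 0.009 riding on the disc; 0.012 held out by its cross pin on the sleeve's rim; 0.016 the upper stop. A spring pulls it down, about 4 N home, 7 N out. It turns only when pulled above 0.012: pull to about 0.014. Once turned back it drops home if the arm is within about 0.06 rad of a hole
- lock_knob (a joint): Turn of the knob on the arm (rad), anticlockwise seen from above: 0 bar along the arm, the only way the pin can go home; 1.4 bar across the arm, the stop. Turned more than about 0.4 it stays out by itself; turned back below about 0.2 the spring draws it down. It turns lightly
- probe_tip (a point): Lower tip of the pH probe, upright in the clip at the arm's outer end, 150 mm from the axis: white pen-like handle 25 mm thick (top 265 mm above the table) narrowing to a 12 mm stem; the tip is 135 mm above the table, 20 mm above the flask's rim
- flask_mouth (a point): Centre of the mouth of the conical glass flask: base 64 mm across, neck 34 mm, rim 37 mm, opening about 29 mm, 105 mm tall, its rim 115 mm above the table. It stands loose on the base plate
- beaker_mouth (a point): Centre of the rim of the straight glass beaker, 50 mm across, 70 mm tall, loose on the base plate; to be left standing
- pot_mouth (a point): Centre of the rim of the low white plastic rinsing pot, 62 mm across, 46 mm tall, loose on the base plate; to be left standing
- reagent_top (a point): Top of the closed amber reagent bottle, 48 mm across, 105 mm tall, loose on the table; to be left alone
Not all that is in view belongs to the job. What is shaped like the part that bears flask_mouth but black or yellow is not meant.

How it is judged:
On the way, in this order (a step that is already met when the one before it is completed fails the run):
1. the lock knob is pulled up and turned until the plunger stays out (value of joint lock_pin above 0.0105 m and value of joint lock_knob above 0.5 rad), for 0.2 s.
2. with the plunger staying out by itself and the knob let go, the probe has been brought to the flask (tip within 35 mm of the middle of the mouth, seen from above) (all of step 1 and contact force between the fingers and lock_knob below 0.3 N and horizontal distance between probe_tip and flask_mouth below 0.035 m), for 0.1 s.
At the end, for the whole second after the job is handed in: The lock pin is home (pulled out less than 2 mm, knob turned back to within 0.3 rad of the arm's direction), the arm is still, and the probe's tip hangs within 10 mm of the middle of the mouth of the upright flask, seen from above (value of joint lock_pin below 0.002 m and value of joint lock_knob below 0.3 rad and horizontal distance between probe_tip and flask_mouth below 0.01 m and velocity of joint swing_arm between -0.05 and 0.05 rad/s and angle between flask_mouth's own z axis and vertical below 0.05 rad); the robot touches nothing.
It fails at once if a vessel on the stand or the reagent bottle is pushed more than 15 mm or tipped (distance of any of flask_mouth, beaker_mouth, pot_mouth, reagent_top from where it was at the start of the episode above 0.015 m).
It also fails if it takes over 72 s, if anything falls off the work surface, if the arm or the gripper's body presses on something with over 40 N, if the wrist force passes 120 N, or if a joint passes its speed limit or range.

## Working session

There is one attempt and no reset: what is moved stays moved. The work goes in short steps, Python scripts to look and compute and a tool call to move; the robot and the scene stay as the last step left them, time stands still between calls to the robot, and variables do not carry over. Pictures are saved under pics/ and viewed, at most 10 in all, crops included, and the job is handed in when it is done.

Besides the shell and the picture viewer there is one more tool, called after "Request:" by a JSON object that holds its "api" and its "payload", one argument or row to a line. carry_out: Moves the arm, as the interface text tells. Its arguments: {"type":"object","properties":{"steps":{"type":"array"}},"required":["steps"]}

```bash
mkdir -p pics; python3 - <<'E'
from bench import ctrl
import cv2, numpy as np
o=ctrl.get_obs();print(o['time_s'],o['eef_pos'],o['eef_rot'],o['opening'])
for n in('top','scene'):
    im=ctrl.camera(n);cv2.imwrite(f'pics/{n}0.png',im[:,:,::-1]);print(n,ctrl.camera_params(n))
print(ctrl.camera_params('wrist'))
E
```

```text
0.0 [ 0.16538711 -0.55023023  0.3029457 ] [-9.25312141e-04  9.89374337e-01  1.45387628e-01  4.13159417e-05] 1.0007939656125027
top {'vertical_fov': 44.22920272139121, 'cx': 311.73419279521073, 'cy': 197.89221572564728, 'cam_to_world': array([[-0.02816295, -0.99714757,  0.07002546,  0.35724532],
       [-0.99928531,  0.0298518 ,  0.02318903, -0.12563297],
       [-0.02521327, -0.06932234, -0.99727564,  1.48378624],
       [ 0.        ,  0.        ,  0.        ,  1.        ]])}
scene {'vertical_fov': 44.504653509259654, 'cx': 322.65298038342, 'cy': 202.36476490429328, 'cam_to_world': array([[ 0.61422067,  0.60624548, -0.50517263,  1.05311396],
       [ 0.78901481, -0.48293882,  0.37977062, -0.56276641],
       [-0.01373325, -0.63185165, -0.77496767,  1.03653311],
       [ 0.        ,  0.        ,  0.        ,  1.        ]])}
{'vertical_fov': 62.92149406817449, 'cx': 322.9428776297633, 'cy': 198.2090278834488, 'hand_eye': array([[ 1.68042999e-03, -9.65870191e-01, -2.59021137e-01,
         6.56328823e-02],
       [ 9.99998411e-01,  1.46911117e-03,  1.00940266e-03,
         6.10685521e-04],
       [-5.94421098e-04, -2.59022422e-01,  9.65871126e-01,
        -7.11260521e-02],
       [ 0.00000000e+00,  0.00000000e+00,  0.00000000e+00,
         1.00000000e+00]])}
```

View pics/top0.png

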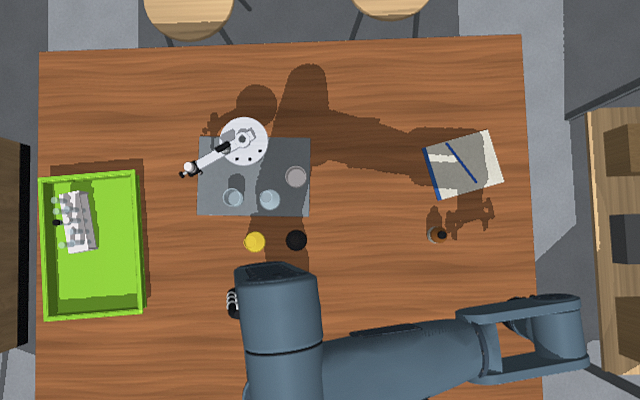

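View pics/scene0.png

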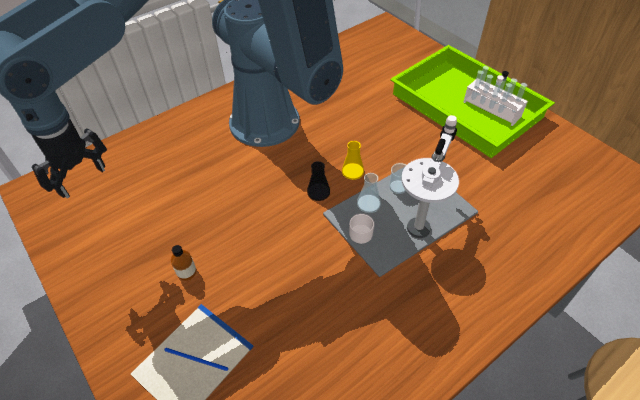

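The top view shows the disc near (243,141), the arm reaching to the probe at (187,170), and clear vessels at (232,198) and (269,199), with the pot at (296,177). There are three flask shapes: yellow at top (255,241), black at (296,240), and clear at (269,199), which is scene (369,195). The clear one on the plate fits, and the others are decoys by colour. I'll confirm this in a crop.

```bash
python3 - <<'E'
import cv2, numpy as np
a=cv2.imread('pics/top0.png')[105:225,170:320];b=cv2.imread('pics/scene0.png')[105:255,320:490]
a=cv2.resize(a,None,fx=4,fy=4,interpolation=cv2.INTER_CUBIC)  # 600x480
b=cv2.resize(b,(0,0),fx=1.17,fy=1.17)
cv2.imwrite('pics/crop.png',np.hstack([a,cv2.copyMakeBorder(b,0,480-b.shape[0],0,0,0)]))
E
cat > h.py <<'E'
import numpy as np
from bench import ctrl
from scipy.spatial.transform import Rotation as R
def ray(n,u,v,z,T=None):
    p=ctrl.camera_params(n);f=200/np.tan(np.radians(p['vertical_fov'])/2)
    T=p['cam_to_world'] if T is None else T
    d=T[:3,:3]@[(u-p['cx'])/f,(v-p['cy'])/f,1];o=T[:3,3]
    return o+d*(z-o[2])/d[2]
def proj(n,P,T=None):
    p=ctrl.camera_params(n);f=200/np.tan(np.radians(p['vertical_fov'])/2)
    T=p['cam_to_world'] if T is None else T
    c=T[:3,:3].T@(np.asarray(P)-T[:3,3]);return np.round([f*c[0]/c[2]+p['cx'],f*c[1]/c[2]+p['cy']],1)
def wristT(o):
    w=o['eef_rot'];T=np.eye(4);T[:3,:3]=R.from_quat([w[1],w[2],w[3],w[0]]).as_matrix();T[:3,3]=o['eef_pos']
    return T@ctrl.camera_params('wrist')['hand_eye'], T
E
```

```text
(no output)
```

View pics/crop.png

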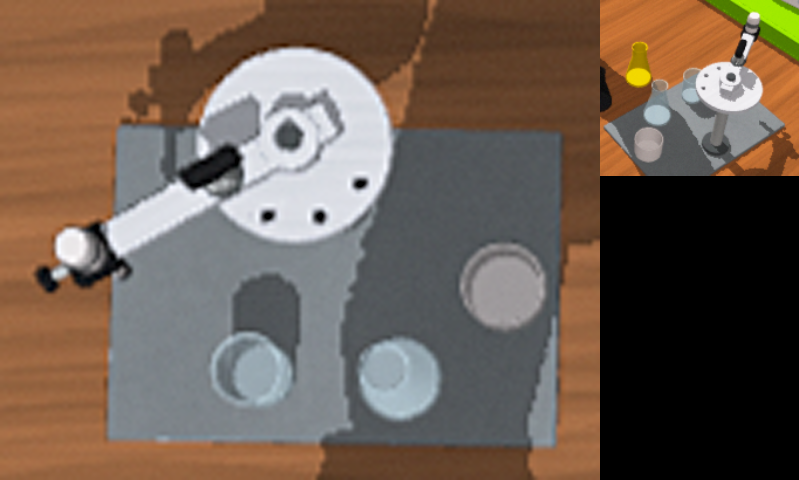

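The crop confirms it: the clear conical flask on the plate at crop (384,368) has its narrow mouth inside a wider base. Anticlockwise from the parked arm come the beaker (0.698), the flask (1.396) and the pot (2.094).

```bash
python3 - <<'E'
from h import *
c=lambda x,y,z:ray('top',170+(x-1.5)/4,105+(y-1.5)/4,z)
C=c(295,144,.206);B=c(289,135,.234);P=c(75,247,.265);K=c(211,166,.27);F=c(384,368,.115)
hs=[c(x,y,.206) for x,y in((267,216),(319,217),(361,183))]
for n,p in dict(C=C,bolt=B,probe=P,knob=K,flask=F,beak=c(251,369,.08),pot=c(503,285,.056)).items():
    d=p-C; print(n,p.round(4),np.hypot(*d[:2]).round(4),np.arctan2(d[1],d[0]).round(3))
for p in hs:
    d=p-C; print(np.hypot(*d[:2]).round(4),np.arctan2(d[1],d[0]).round(3))
E
```

```text
C [0.6035 0.0798 0.206 ] 0.0 0.0
bolt [0.6041 0.0791 0.234 ] 0.0009 -0.892
probe [0.5314 0.2101 0.265 ] 0.1489 2.077
knob [0.579  0.1225 0.27  ] 0.0492 2.092
flask [0.4608 0.035  0.115 ] 0.1496 -2.837
beak [0.4656 0.1348 0.08  ] 0.1485 2.762
pot [ 0.5234 -0.0465  0.056 ] 0.1496 -2.136
0.051 2.753
0.0512 -2.846
0.051 -2.137
```

```bash
cat >> h.py <<'E'
def move(pos,yaw):
    "shift and turn in tool axes to a down-pointing pose whose tool x lies at yaw"
    o=ctrl.get_obs();_,T=wristT(o);M=T[:3,:3]
    c,s=np.cos(yaw),np.sin(yaw);G=np.array([[c,s,0],[s,-c,0],[0,0,-1.]])
    print('shift',(M.T@(np.asarray(pos)-T[:3,3])).round(4),'rot',R.from_matrix(M.T@G).as_rotvec().round(4),
      '| t',round(o['time_s'],2),'pos',T[:3,3].round(4),'q',np.round(o['q'],2),'F',np.round(o['wrist_force'],1),'op',round(o['opening'],2))
E
python3 -c "
from h import *
move([.58,.1236,.40],2.06)"
```

```text
shift [ 0.591  -0.5263 -0.0959] rot [-9.0000e-04 -1.6000e-03 -1.7682e+00] | t 0.1 pos [ 0.1654 -0.5503  0.3031] q [-1.49  0.18  1.61 -0.    1.35 -0.21] F [ 0.2 -0.2 -0.6] op 1.0
```

Request:
{"api": "carry_out", "payload": {
  "steps": [0,0,-0.096,0,0,0,0.6,0,0,-0.096,0,0,0,0.6,0.591,-0.526,-0.096,0,0,-1.768,0.6,0.591,-0.526,-0.096,0,0,-1.768,0.6,0.591,-0.526,-0.096,0,0,-1.768,0.6,0.591,-0.526,-0.096,0,0,-1.768,0.6,0.591,-0.526,-0.096,0,0,-1.768,0.6,0.591,-0.526,-0.096,0,0,-1.768,0.6,0.591,-0.526,-0.096,0,0,-1.768,0.6,0.591,-0.526,-0.096,0,0,-1.768,0.6,0.591,-0.526,-0.096,0,0,-1.768,0.6,0.591,-0.526,-0.096,0,0,-1.768,0.6,0.591,-0.526,-0.096,0,0,-1.768,0.6,0.591,-0.526,-0.096,0,0,-1.768,0.6,0.591,-0.526,-0.096,0,0,-1.768,0.6,0.591,-0.526,-0.096,0,0,-1.768,0.6,0.591,-0.526,-0.096,0,0,-1.768,0.6,0.591,-0.526,-0.096,0,0,-1.768,0.6,0.591,-0.526,-0.096,0,0,-1.768,0.6,0.591,-0.526,-0.096,0,0,-1.768,0.6]
}}

```text
time_s: 2.1
eef_pos: [0.58, 0.124, 0.3988]
eef_rot: [-0.001, 0.514, 0.858, -0.001]
wrist_force: [-0.5, -0.3, -0.6]
opening: 0.597
grasp_force: 0.0
```

```bash
python3 - <<'E'
from h import *
import cv2
move([.58,.1236,.40],2.06)
Tc,T=wristT(ctrl.get_obs())
cv2.imwrite('pics/w1.png',ctrl.camera('wrist')[:,:,::-1])
k=np.array([.58,.1236,.27]);a=np.array([np.cos(2.06),np.sin(2.06),0])
print('pred knob ends',proj('wrist',k-.02*a,Tc),proj('wrist',k+.02*a,Tc),'probe top',proj('wrist',np.array([.6037,.0795,.265])+.15*a,Tc),'bolt',proj('wrist',[.6037,.0795,.234],Tc))
E
```

```text
shift [-0.0003 -0.0002 -0.0012] rot [-0.002  -0.0007  0.0018] | t 2.1 pos [0.58   0.124  0.3988] q [ 0.01  0.16  1.44 -0.    1.54 -0.48] F [-0.5 -0.3 -0.6] op 0.6
pred knob ends [322.7 244.4] [322.9 185. ] probe top [323.8  48.1] bolt [323.  261.7]
```

View pics/w1.png

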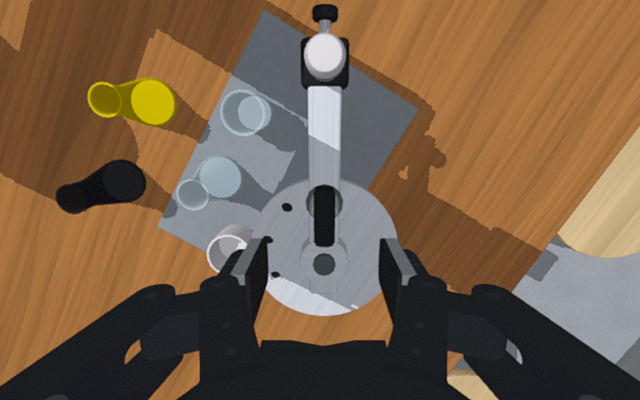

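The knob at (324,216), bolt at (324,265) and probe at (324,55) all match the prediction. Next I go down and grip.

Request:
{"api": "carry_out", "payload": {
  "steps": [0,0,0.04,0,0,0,0.6,0,0,0.065,0,0,0,0.6,0,0,0.082,0,0,0,0.6,0,0,0.082,0,0,0,0.6,0,0,0.082,0,0,0,0.1,0,0,0.082,0,0,0,0.0,0,0,0.082,0,0,0,0,0,0,0.082,0,0,0,0,0,0,0.082,0,0,0,0,0,0,0.082,0,0,0,0]
}}

```text
time_s: 3.15
eef_pos: [0.5809, 0.1229, 0.3199]
eef_rot: [0.002, 0.515, 0.857, 0.001]
wrist_force: [-1.1, -1.1, 5.7]
opening: 0.147
grasp_force: 61.6
```

Request:
{"api": "carry_out", "payload": {
  "steps": [0,0,-0.004,0,0,0,0,0,0,-0.008,0,0,0,0,0,0,-0.012,0,0,0,0,0,0,-0.015,0,0,0,0,0,0,-0.015,0,0,0,0,0,0,-0.015,0,0,0,0]
}}

```text
time_s: 3.75
eef_pos: [0.5805, 0.1227, 0.3321]
eef_rot: [0.0, 0.515, 0.857, -0.0]
wrist_force: [4.9, -1.9, -7.1]
opening: 0.15
grasp_force: 59.7
```

Request:
{"api": "carry_out", "payload": {
  "steps": [0,0,-0.001,0,0,0,0,0,0,-0.002,0,0,0,0,0,0,-0.002,0,0,0,0]
}}

```text
time_s: 4.05
eef_pos: [0.5805, 0.1227, 0.334]
eef_rot: [0.0, 0.515, 0.857, -0.0]
wrist_force: [5.3, -2.8, -8.3]
opening: 0.151
grasp_force: 59.6
```

Request:
{"api": "carry_out", "payload": {
  "steps": [0,0,0,0,0,-0.12,0,0,0,0,0,0,-0.24,0,0,0,0,0,0,-0.36,0,0,0,0,0,0,-0.48,0,0,0,0,0,0,-0.48,0]
}}

```text
time_s: 4.55
eef_pos: [0.5798, 0.1223, 0.3334]
eef_rot: [-0.001, 0.295, 0.955, -0.001]
wrist_force: [3.2, -4.4, -7.3]
opening: 0.151
grasp_force: 59.6
```

```bash
python3 -c "
from h import *
o=ctrl.get_obs();print(o['torque'],o['eef_pos'],o['wrist_force'])"
```

```text
[-0.831688   -0.5477204  -0.02217827] [0.57975987 0.12225137 0.33339684] [ 3.24821785 -4.43581241 -7.34739919]
```

It turns freely, with yaw torque close to zero. I'll continue to about 1.3.

Request:
{"api": "carry_out", "payload": {
  "steps": [0,0,0,0,0,-0.12,0,0,0,0,0,0,-0.24,0,0,0,0,0,0,-0.36,0,0,0,0,0,0,-0.48,0,0,0,0,0,0,-0.6,0,0,0,0,0,0,-0.72,0,0,0,0,0,0,-0.82,0,0,0,0,0,0,-0.82,0,0,0,0,0,0,-0.82,0]
}}

```text
time_s: 5.45
eef_pos: [0.5797, 0.1218, 0.3334]
eef_rot: [-0.001, -0.109, 0.994, -0.001]
wrist_force: [2.4, -6.9, -7.3]
opening: 0.149
grasp_force: 59.6
```

```bash
python3 -c "
from h import *
o=ctrl.get_obs();print(o['torque'],o['eef_pos'],o['wrist_force'])"
```

```text
[-1.06597514 -0.52873859 -0.06802854] [0.57974476 0.12180773 0.33339323] [ 2.41138197 -6.91062053 -7.3381502 ]
```

Request:
{"api": "carry_out", "payload": {
  "steps": [0,0,0.0,0,0,0,0.3,0,0,0,0,0,0,0.5,0,0,0,0,0,0,0.5,0,0,0,0,0,0,0.5,0,0,-0.03,0,0,0,0.5,0,0,-0.07,0,0,0,0.5,0,0,-0.07,0,0,0,0.5,0,0,-0.07,0,0,0,0.5]
}}

```text
time_s: 6.25
eef_pos: [0.5805, 0.1233, 0.4066]
eef_rot: [0.002, -0.109, 0.994, -0.0]
wrist_force: [-0.7, -1.3, -0.9]
opening: 0.501
grasp_force: 0.0
```

```bash
python3 - <<'E'
from h import *
import cv2
a=np.array([np.cos(2.06),np.sin(2.06),0]);p=np.array([.6037,.0795,0])+.108*a
move([p[0],p[1],.40],2.06)
Tc,T=wristT(ctrl.get_obs())
cv2.imwrite('pics/w2.png',ctrl.camera('wrist')[:,:,::-1])
E
```

```text
shift [0.0157 0.0563 0.0065] rot [0.0017 0.0031 1.3001] | t 6.25 pos [0.5805 0.1233 0.4066] q [ 0.01  0.16  1.43  0.    1.55 -1.78] F [-0.7 -1.3 -0.9] op 0.5
```

View pics/w2.png

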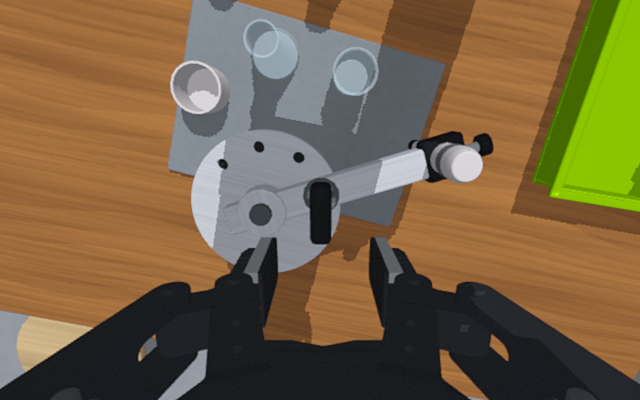

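The knob bar, centred at (320,212), now lies across the arm and stays out. Next I straddle the bar at the push place.

Request:
{"api": "carry_out", "payload": {
  "steps": [0.0157,0.0563,0.0065,0,0,1.3,0.45,0.0157,0.0563,0.0065,0,0,1.3,0.45,0.0157,0.0563,0.0065,0,0,1.3,0.45,0.0157,0.0563,0.0065,0,0,1.3,0.45,0.0157,0.0563,0.0065,0,0,1.3,0.45,0.0157,0.0563,0.0065,0,0,1.3,0.45,0.0157,0.0563,0.0065,0,0,1.3,0.45,0.0157,0.0563,0.0065,0,0,1.3,0.45,0.0157,0.0563,0.0065,0,0,1.3,0.45,0.0157,0.0563,0.0065,0,0,1.3,0.45,0.0157,0.0563,0.05,0,0,1.3,0.45,0.0157,0.0563,0.09,0,0,1.3,0.45,0.0157,0.0563,0.115,0,0,1.3,0.45,0.0157,0.0563,0.123,0,0,1.3,0.45,0.0157,0.0563,0.123,0,0,1.3,0.45,0.0157,0.0563,0.123,0,0,1.3,0.45]
}}

```text
time_s: 7.9
eef_pos: [0.5533, 0.1747, 0.2833]
eef_rot: [0.001, 0.514, 0.858, 0.001]
wrist_force: [0.7, 0.2, 0.2]
opening: 0.453
grasp_force: 0.0
```

```bash
python3 - <<'E'
from h import *
a=np.array([np.cos(2.06),np.sin(2.06),0]);p=np.array([.6037,.0795,0])+.108*a
move([p[0],p[1],.283],2.06)
r=.108
for t in np.arange(.1,1.41,.1):print(round(t,2),(r*(np.cos(t)-1)).round(4),(-r*np.sin(t)).round(4))
E
```

```text
shift [ 0.0003 -0.0003  0.0003] rot [0.0018 0.0007 0.0008] | t 7.9 pos [0.5533 0.1747 0.2833] q [ 0.1   0.21  1.62  0.    1.31 -0.39] F [0.7 0.2 0.2] op 0.45
0.1 -0.0005 -0.0108
0.2 -0.0022 -0.0215
0.3 -0.0048 -0.0319
0.4 -0.0085 -0.0421
0.5 -0.0132 -0.0518
0.6 -0.0189 -0.061
0.7 -0.0254 -0.0696
0.8 -0.0328 -0.0775
0.9 -0.0409 -0.0846
1.0 -0.0496 -0.0909
1.1 -0.059 -0.0963
1.2 -0.0689 -0.1007
1.3 -0.0791 -0.1041
1.4 -0.0896 -0.1064
```

Request:
{"api": "carry_out", "payload": {
  "steps": [0,0,0,0,0,0,0.36,0,0,0,0,0,0,0.36,-0.0005,-0.0108,0,0,0,-0.1,0.36,-0.0022,-0.0215,0,0,0,-0.2,0.36,-0.0048,-0.0319,0,0,0,-0.3,0.36,-0.0085,-0.0421,0,0,0,-0.4,0.36,-0.0132,-0.0518,0,0,0,-0.5,0.36,-0.0189,-0.061,0,0,0,-0.6,0.36,-0.0254,-0.0696,0,0,0,-0.7,0.36,-0.0328,-0.0775,0,0,0,-0.8,0.36,-0.0409,-0.0846,0,0,0,-0.9,0.36,-0.0496,-0.0909,0,0,0,-1.0,0.36,-0.059,-0.0963,0,0,0,-1.1,0.36,-0.0689,-0.1007,0,0,0,-1.2,0.36,-0.0791,-0.1041,0,0,0,-1.3,0.36,-0.0845,-0.1054,0,0,0,-1.35,0.36,-0.0892,-0.1063,0,0,0,-1.396,0.36,-0.0892,-0.1063,0,0,0,-1.396,0.36,-0.0892,-0.1063,0,0,0,-1.396,0.36]
}}

```text
time_s: 9.8
eef_pos: [0.5009, 0.046, 0.2825]
eef_rot: [0.001, -0.156, 0.988, -0.0]
wrist_force: [-0.6, -0.2, 0.2]
opening: 0.355
grasp_force: 0.0
```

```bash
python3 - <<'E'
from h import *
a=np.array([np.cos(3.456),np.sin(3.456),0]);p=np.array([.6037,.0795,0])+.108*a
move([p[0],p[1],.283],3.456)
E
```

```text
shift [-0.0001  0.0001 -0.0005] rot [-0.0005  0.0011 -0.0015] | t 9.8 pos [0.5009 0.046  0.2825] q [-0.14  0.04  1.81  0.    1.29 -2.03] F [-0.6 -0.2  0.2] op 0.35
```

Close on the bar to centre it, open, and rise to look.

Request:
{"api": "carry_out", "payload": {
  "steps": [0,0,0,0,0,0,0.25,0,0,0,0,0,0,0.25,0,0,0,0,0,0,0.25,0,0,0,0,0,0,0.25,0,0,0,0,0,0,0.45,0,0,0,0,0,0,0.45,0,0,0,0,0,0,0.45,0,0,-0.04,0,0,0,0.45,0,0,-0.08,0,0,0,0.45,0,0,-0.12,0,0,0,0.45,0,0,-0.12,0,0,0,0.45]
}}

```text
time_s: 10.9
eef_pos: [0.5026, 0.0459, 0.4083]
eef_rot: [0.005, -0.157, 0.988, -0.001]
wrist_force: [0.3, -0.5, 0.2]
opening: 0.447
grasp_force: 0.0
```

```bash
python3 - <<'E'
from h import *
import cv2
a=np.array([np.cos(3.456),np.sin(3.456),0]);p=np.array([.6037,.0795,0])
k=p+.05*a
move([k[0],k[1],.40],1.614)
Tc,T=wristT(ctrl.get_obs())
cv2.imwrite('pics/w3.png',ctrl.camera('wrist')[:,:,::-1])
for n,q in dict(knob=k+[0,0,.282],probe=p+.15*a+[0,0,.265],bolt=p+[0,0,.234]).items():print(n,proj('wrist',q,Tc),proj('top',q))
im=ctrl.camera('top')[90:240,160:340]
cv2.imwrite('pics/t3.png',cv2.resize(im[:,:,::-1],None,fx=4,fy=4,interpolation=2))
E
```

```text
shift [-0.0564  0.0007  0.0088] rot [0.0058 0.011  1.8421] | t 10.9 pos [0.5026 0.0459 0.4083] q [-0.14 -0.06  1.65  0.    1.54 -2.03] F [ 0.3 -0.5  0.2] op 0.45
knob [325.6 293.9] [245.1 153.7]
probe [326.2 143. ] [259.2 192.2]
bolt [325.2 314.5] [241.7 138.5]
```

View pics/w3.png

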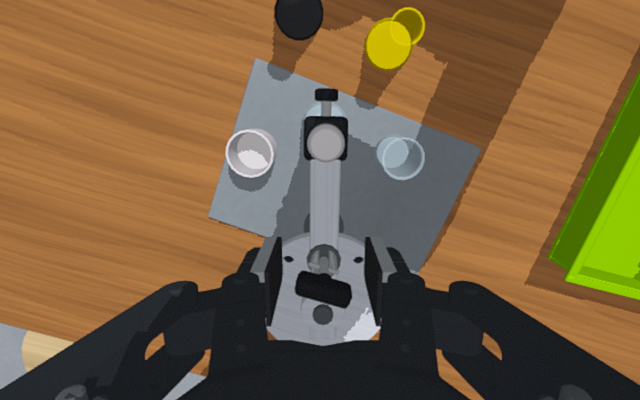

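The arm is at the predicted place: probe at (326,141), bolt at (323,315), and the knob at (323,289) lies across and is still held out. Next I grip the knob again.

Request:
{"api": "carry_out", "payload": {
  "steps": [-0.0564,0.0007,0.0088,0,0,0.2,0.5,-0.0564,0.0007,0.0088,0,0,1.842,0.5,-0.0564,0.0007,0.0088,0,0,1.842,0.5,-0.0564,0.0007,0.0088,0,0,1.842,0.5,-0.0564,0.0007,0.0088,0,0,1.842,0.5,-0.0564,0.0007,0.0088,0,0,1.842,0.5,-0.0564,0.0007,0.0088,0,0,1.842,0.5,-0.0564,0.0007,0.0088,0,0,1.842,0.5,-0.0564,0.0007,0.0088,0,0,1.842,0.5,-0.0564,0.0007,0.0088,0,0,1.842,0.5,-0.0564,0.0007,0.0088,0,0,1.842,0.5,-0.0564,0.0007,0.0088,0,0,1.842,0.5,-0.0564,0.0007,0.0088,0,0,1.842,0.5,-0.0564,0.0007,0.0088,0,0,1.842,0.5]
}}

```text
time_s: 12.4
eef_pos: [0.5535, 0.0642, 0.3909]
eef_rot: [-0.001, 0.692, 0.722, -0.001]
wrist_force: [-0.1, -0.4, -0.9]
opening: 0.501
grasp_force: 0.0
```

```bash
python3 - <<'E'
from h import *
import cv2
a=np.array([np.cos(3.456),np.sin(3.456),0]);p=np.array([.6037,.0795,0])
k=p+.05*a
move([k[0],k[1],.332],1.614)
Tc,T=wristT(ctrl.get_obs())
cv2.imwrite('pics/w4.png',ctrl.camera('wrist')[:,:,::-1])
for n,q in dict(knob=k+[0,0,.282],probe=p+.15*a+[0,0,.265],bolt=p+[0,0,.234]).items():print(n,proj('wrist',q,Tc))
E
```

```text
shift [-0.0003  0.0029  0.0588] rot [-0.0036 -0.0006 -0.0004] | t 12.4 pos [0.5535 0.0642 0.3909] q [-0.1   0.08  1.54  0.    1.52 -0.14] F [-0.1 -0.4 -0.9] op 0.5
knob [327.4 226.1]
probe [180.  255.4]
bolt [394.2 185.6]
```

View pics/w4.png

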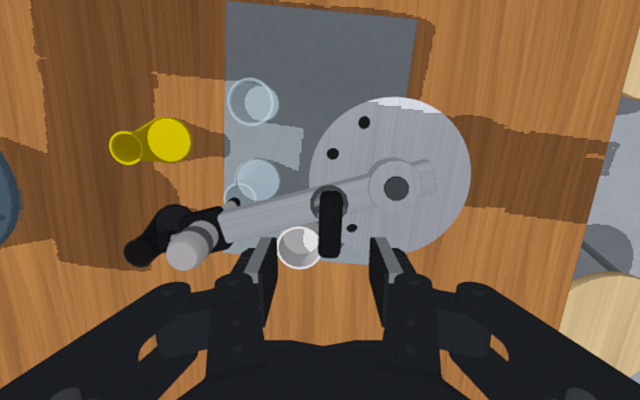

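The knob at (330,225) sits between the fingers with its bar along tool x, and the arm is within about 0.02 rad of the place. I go down and grip.

Request:
{"api": "carry_out", "payload": {
  "steps": [0,0.003,0.03,0,0,0,0.5,0,0.003,0.05,0,0,0,0.5,0,0.003,0.059,0,0,0,0.5,0,0.003,0.059,0,0,0,0.4,0,0.003,0.059,0,0,0,0,0,0.003,0.059,0,0,0,0,0,0.003,0.059,0,0,0,0,0,0.003,0.059,0,0,0,0,0,0.003,0.058,0,0,0,0,0,0.003,0.0565,0,0,0,0,0,0.003,0.0565,0,0,0,0]
}}

```text
time_s: 13.55
eef_pos: [0.5572, 0.0642, 0.3357]
eef_rot: [-0.0, 0.692, 0.722, -0.0]
wrist_force: [3.3, -1.0, -7.6]
opening: 0.146
grasp_force: 58.9
```

Request:
{"api": "carry_out", "payload": {
  "steps": [0,0,0,0,0,0.13,0,0,0,0,0,0,0.26,0,0,0,0,0,0,0.39,0,0,0,0,0,0,0.52,0,0,0,0,0,0,0.65,0,0,0,0,0,0,0.78,0,0,0,0,0,0,0.91,0,0,0,0,0,0,1.04,0,0,0,0,0,0,1.17,0,0,0,0,0,0,1.28,0,0,0,0,0,0,1.31,0,0,0,0,0,0,1.31,0]
}}

```text
time_s: 14.75
eef_pos: [0.5574, 0.0643, 0.3361]
eef_rot: [-0.0, 0.988, 0.152, 0.0]
wrist_force: [3.5, 1.1, -7.0]
opening: 0.146
grasp_force: 58.9
```

```bash
python3 -c "
from h import *
move([.5562,.064,.3357],.314)
o=ctrl.get_obs();print(o['torque'])"
```

```text
shift [-0.0012 -0.      0.0004] rot [-0.0003 -0.0006 -0.0086] | t 14.75 pos [0.5574 0.0643 0.3361] q [-0.1   0.12  1.61  0.    1.41  1.17] F [ 3.5  1.1 -7. ] op 0.15
[ 0.06240089 -0.94980612 -0.0555618 ]
```

Request:
{"api": "carry_out", "payload": {
  "steps": [0,0,0.003,0,0,0,0,0,0,0.006,0,0,0,0,0,0,0.009,0,0,0,0,0,0,0.012,0,0,0,0,0,0,0.012,0,0,0,0]
}}

```text
time_s: 15.25
eef_pos: [0.5573, 0.0643, 0.3245]
eef_rot: [-0.0, 0.988, 0.151, 0.0]
wrist_force: [5.1, 2.0, -4.6]
opening: 0.151
grasp_force: 59.2
```

The spring force fell to 4.6 N, so the pin is in the hole. I let go, rise and look.

Request:
{"api": "carry_out", "payload": {
  "steps": [0,0,0,0,0,0,0.2,0,0,0,0,0,0,0.5,0,0,0,0,0,0,0.5,0,0,0,0,0,0,0.5,0,0,-0.03,0,0,0,0.5,0,0,-0.07,0,0,0,0.5,0,0,-0.1,0,0,0,0.5,0,0,-0.1,0,0,0,0.5,0,0,-0.1,0,0,0,0.5]
}}

```text
time_s: 16.15
eef_pos: [0.5572, 0.0641, 0.4253]
eef_rot: [0.0, 0.988, 0.151, 0.001]
wrist_force: [0.5, 0.5, -0.0]
opening: 0.498
grasp_force: 0.0
```

```bash
python3 - <<'E'
from h import *
import cv2
p=np.array([.6037,.0795,0]);Tc,T=wristT(ctrl.get_obs())
w=ctrl.camera('wrist')[:,:,::-1]
for A in(3.43,3.456):
  a=np.array([np.cos(A),np.sin(A),0])
  for n,q in dict(knobhome=p+.05*a+[0,0,.27],knobout=p+.05*a+[0,0,.282],probe=p+.15*a+[0,0,.265],bolt=p+[0,0,.234]).items():print(A,n,proj('wrist',q,Tc))
s=cv2.resize(ctrl.camera('scene')[100:250,320:480,::-1],(320,300),interpolation=2)
cv2.imwrite('pics/w5.png',np.hstack([w[:,100:540],cv2.copyMakeBorder(s,0,100,0,0,0)]))
E
```

```text
3.43 knobhome [319.5 206.4]
3.43 knobout [319.4 211.3]
3.43 probe [317.8 322.3]
3.43 bolt [320.8 132.7]
3.456 knobhome [321.3 206.4]
3.456 knobout [321.3 211.3]
3.456 probe [322.6 322.3]
3.456 bolt [320.8 132.7]
```

View pics/w5.png

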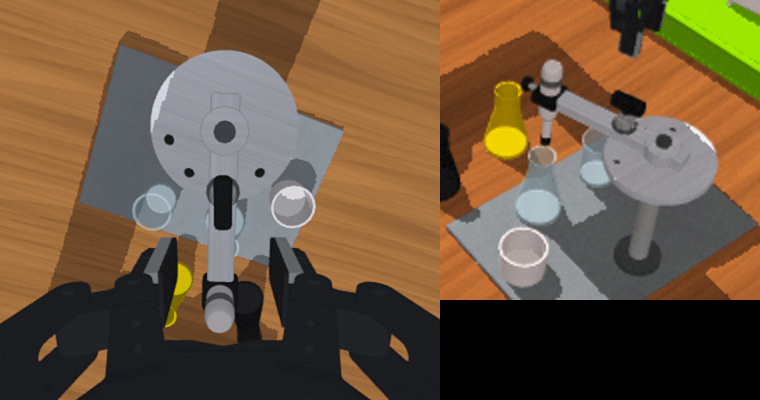

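```bash
python3 - <<'E'
from h import *
p=np.array([.6037,.0795,0])
for A in(3.43,3.456):
  a=np.array([np.cos(A),np.sin(A),0]);P=lambda q:(proj('scene',q)-[320,100])*2+[440,0]
  for z in(.261,.270,.273):print(A,z,P(p+.05*a+[0,0,z]))
  print('bolt',P(p+[0,0,.23]),'probe tip',P(p+.15*a+[0,0,.135]),'top',P(p+.15*a+[0,0,.265]))
E
```

```text
3.43 0.261 [625.2 101.8]
3.43 0.27 [626.2  96. ]
3.43 0.273 [626.6  94. ]
bolt [661.  139.6] probe tip [541.8 141.2] top [549.   64.2]
3.456 0.261 [624.6 102.6]
3.456 0.27 [625.6  96.8]
3.456 0.273 [626.   94.8]
bolt [661.  139.6] probe tip [540.2 143.2] top [547.2  66.2]
```

The knob centre at crop y≈103 matches the locked height (about 102; held out would be about 95). Its bar lies along the arm, the probe hangs over the flask, and all vessels are standing.

```bash
python3 -c "
from bench import ctrl
print(ctrl.hand_in())"
```

```text
the job is handed in; nothing more can be done
None
```

I swung the pH probe over the clear conical flask and dropped the lock pin into the hole for that place. The last pictures show the knob at its locked height and every vessel standing. I handed the job in at about 16 s; no verdict came back.

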